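Rinse the mug on the sprung rinser

TASK

Turn the rinser's water on by swinging the valve lever round to its stop, in line with the pipe. Then take the tall steel mug with the handle from the drainer and, keeping it upside down, set its mouth in the rinser's sprung ring and press it down as far as it goes; do not let go: the program finishes while holding it pressed down. Leave everything else where it is.

Things in the scene. Friction and masses are not known exactly. Their poses are not given: they have to be found in the camera images.
- rinser: Fixed mug and glass rinser: steel drip tray 200 (x) x 180 (y) mm, rim 42 mm high, sprung ring in its middle. Origin: centre of the tray's underside, on the worktop; z up. A supply pipe (21 mm thick, axis 26 mm above the worktop) runs from the tray's +y side along +y, through a brass ball valve at y = 150 mm, to an elbow and flange at y = 217 mm. Its place and yaw vary.
- ring_seat (a point): Centre of the top of the ring's six flat spokes, where an upturned mug's mouth rests; 62 mm above the worktop with the ring up; goes down with it. Around them a flared white lip: inner diameter 74 mm at the spokes, 82 mm at its top 9 mm higher, outer 89 mm. A nozzle 12 mm thick stands 7 mm above the spokes at the centre.
- spray_ring (a joint): Sprung ring of the rinser: 0 when up, grows as it is pressed straight down, 0.012 m fully down on its stop. The spring needs about 6 N to start and 12 N to hold fully down; it rises when let go, and the weight of the mug alone does not move it.
- valve_lever (a joint): Valve lever, turning about the upright line through valve_axis. 0 = shut: crosswise to the pipe, pointing along the rinser's -x (to the robot). pi/2 = open, on its stop: over the pipe, pointing along the rinser's +y, away from the tray. Clockwise from above; stays where left; needs about 0.15 N m. Starts up to 0.25 rad from shut.
- valve_axis (a point): Point on the lever's turning axis, at the lever's mid-height, 68 mm above the worktop, 60 mm beyond the tray's +y side.
- lever_grip (a point): Middle of the lever's black sleeve, 65 mm out from the turning axis, 68 mm above the worktop; it swings with the lever. The sleeve is 16 mm wide, 12 mm thick and runs from 34 to 90 mm from the axis; the brass bonnet under the pivot is 22 mm across.
- drainer: Grey plastic drainer mat with dark ribs, 270 x 270 mm, fixed; its surface is 8 mm above the worktop, the rim 13 mm. Origin at the centre of its underside. Four pieces of ware stand upside down on it at the corners of a 130 mm square; which stands where varies.
- mug: Tall steel mug, upside down: round, 115 mm high, 69 mm across at the mouth (below), 62 mm at the closed base (above), wall 2.5 mm, about 0.22 kg. A bar handle 8 mm thick on its +y side reaches 64 mm from the axis, 22 to 104 mm above the mouth. Origin: centre of the mouth's rim plane; z points up to the base. Any yaw.
- short_mug: Bystander: short steel mug with a handle, upside down, 72 mm high, 64 mm across, handle reaching 52 mm from the axis. Origin at the centre of the mouth, below.
- tumbler: Bystander: tall steel tumbler without a handle, upside down, 115 mm high, 69 mm across at the mouth. Origin at the centre of the mouth, below.
- bowl: Bystander: white bowl, upside down, 48 mm high, 108 mm across. Origin at the centre of its mouth, below.
- sauce_bottle: Bystander: white plastic sauce bottle with a red cap, 165 mm high, 56 mm across, beyond the rinser and drainer. Origin at the centre of its underside.
- spice_tin: Bystander: plain metal tin, 85 mm high, 52 mm across, to the right of the drainer. Origin at the centre of its underside.
- spatula: Bystander: spatula, 260 mm long, lying to the left of the rinser. Origin near its middle, on the worktop.
There are look-alikes about, which are no part of the job. What is shaped like the mug but green is not meant.

How it is judged (in metres and radians):
On the way, in this order (a step that is already met when the one before it is completed fails the run):
1. the water valve is turned fully open (value of joint valve_lever above 1.42 rad), for 0.2 s.
2. the tall mug is lifted clear of the drainer by the gripper (z of mug in the frame of drainer above 0.03 m and contact force between any of the fingers, the arm and mug above 1 N and contact force between mug and drainer below 0.1 N), for 0.1 s.
3. the mug's mouth sits in the ring, upside down (horizontal distance between mug and ring_seat below 0.006 m and z of mug in the frame of ring_seat below 0.003 m and angle between mug's own z axis and vertical below 0.1 rad and contact force between mug and rinser above 0.5 N), for 0.1 s.
At the end, for the whole second after the job is handed in: The robot still presses the mug down: ring at least 9.5 of 12 mm down, mug mouth on its spokes (within 3 mm), within 6 mm of its centre, within 0.1 rad of upright, still, pressing it with over 7 N, robot on the mug with over 3 N; valve open, at least 1.42 of 1.57 rad (value of joint valve_lever above 1.42 rad and value of joint spray_ring above 0.0095 m and horizontal distance between mug and ring_seat below 0.006 m and z of mug in the frame of ring_seat below 0.003 m and angle between mug's own z axis and vertical below 0.1 rad and contact force between mug and rinser above 7 N and contact force between any of the fingers, the arm and mug above 3 N and linear speed of mug below 0.02 m/s); the arm keeps its last pose, push and grip.
It fails at once if the mug is tipped (angle between mug's own z axis and vertical above 0.6 rad).
It fails at once if another piece of ware on the drainer is moved more than 30 mm or tipped (distance of any of short_mug, tumbler, bowl from where it was at the start of the episode above 0.03 m or angle between any of short_mug, tumbler, bowl's own z axis and vertical above 0.6 rad).
It fails at once if the sauce bottle, spice tin or spatula is moved more than 30 mm or knocked over (distance of any of sauce_bottle, spice_tin, spatula from where it was at the start of the episode above 0.03 m or angle between any of sauce_bottle, spice_tin's own z axis and vertical above 0.6 rad).
It also fails if it takes over 64 s, if anything falls off the work surface, if the arm or the gripper's body presses on something with over 40 N, if the wrist force passes 120 N, or if a joint passes its speed limit or range.

ROBOT

A 6-joint arm with a two-finger parallel gripper is mounted at the origin on the work surface. World frame = base frame: x ahead of the robot, y to its left, z up, the work surface at z = 0. Lengths are in mm, angles in rad, forces in N, time in s.
With the tool pointing down it reaches from about 400 to 925 mm from the base axis. Payload 12.5 kg.
Tool frame: the origin (TCP) lies on the mounting face of the last link; the fingertips stand 190 mm ahead of it and the grasp point (between the pads) lies 171 mm ahead of it; x points along the fingers, y is the direction in which the jaws open and shut, and the axes are right-handed (so a half turn about x gives the same grasp; the last joint's range is limited). The gripper opens to 95 mm and grips with 3 to 60 N. Pads are 20 mm wide; open, the fingers measure 119 mm over their backs; the gripper's body (75 mm by 180 mm) begins 59 mm behind the grasp point.
Start: joints at [1.094, 0.491, 1.559, -0, 1.092, -0.106], TCP at [226.452, 582.533, 404.761] pointing down, gripper open.
Joint ranges: [-3.1, 3.1], [-0.84, 2.19], [0.05, 2.79], [-1.13, 4.28], [0.06, 2.93], [-2.69, 2.69]. Speed limits (rad/s): [2.22, 2.22, 2.79, 3.14, 3.14, 3.14].

INTERFACE

Orientations are given as [roll, pitch, yaw] about the fixed x, y, z axes, in that order (R = Rz(yaw) Ry(pitch) Rx(roll)).
In Python, from cell import env, eyes gives the robot as it stands. The module is installed in compiled form; this text tells all that it offers.
- The arm moves only by the tool jog_arm, never from a script. Its argument "deltas" is one flat list of numbers, 7 for each row, row after row: the shift along the tool's x, y, z in mm, then the turn, a rotation vector about the tool's x, y, z in rad, then the opening, from 0 (shut) to 1 (fully open). A call has 1 to 10 rows; each row shifts and turns the pose as measured when the row begins, along the tool's axes as they then stand; what a row does not reach is not made up. A row lasts 1/8 s, in which the tool goes at most 62.5 mm and 10.7 degrees, less where a joint would pass 70% of its speed; a pose out of reach is approached as far as the arm can. A call is refused whole if a number of a shift passes 62.5 or a number of a turn 0.188, either way. A call with a gripper value outside its range is refused whole. The fingers move at their own pace and stop on an object; the grip force is fixed at half the most. Time passes only in rows, so rows that do not move let the fingers close. It gives the time, the measured TCP pose, the force and the opening at its end, in the units of the state.
- env.state(): the state, without advancing time (a new reading comes with each control period).
- eyes.read_camera(name): name is "scene" or "top" or "wrist"; returns a dict with "image" (384x512x3 uint8, red, green, blue), "fovy" (degrees; the focal length in pixels is half the picture's height over the tangent of half this angle, whatever the lens; pixels are square), "cx", "cy" (the principal point, pixels), "world_from_camera" (4x4, takes a point from camera to world coordinates). Camera axes: x right, y up, looking along -z (the intrinsics and any distortion apply to the point x, -y, -z); pixel columns grow to the right and rows downward; lengths in mm; the calibration is good to about 2 mm. A picture is of the moment at which its call begins. There is no depth.
- env.job_done(): hands the job in, once; it reports no verdict.
The state is a dict: "t": time; "joints": joint angles; "qvel": joint speeds; "tau": joint torques, N m; "eef_pos": TCP position; "tcp_rot": TCP orientation; "ft_force": force on the tool from outside, world axes, zero at the start; "moment": the same for the moment, N m; "opening": opening from 0.0 (shut) to 1.0 (fully open).
Only numpy, scipy, OpenCV 4.12 (cv2) and the standard library are available. Lean on these libraries where they do the work, as an engineer would, in place of code of your own. Each camera call takes 0.05 s, during which the arm holds its last target.

## Working session

There is one attempt and no reset: what is moved stays moved. The work goes in short steps, Python scripts to look and compute and a tool call to move; the robot and the scene stay as the last step left them, time stands still between calls to the robot, and variables do not carry over. Pictures are saved under pics/ and viewed, and the job is handed in when it is done.

Besides the shell and the picture viewer there is one more tool, called after ">>>" in YAML: its name, and indented under it one key for each argument. jog_arm: Moves the arm, as the interface text tells. Its arguments: {"type":"object","properties":{"deltas":{"type":"array","items":{"type":"number"}}},"required":["deltas"]}

```bash
mkdir -p pics
python3 - <<'E'
from cell import env, eyes
import cv2,numpy as np
s=env.state()
for k,v in s.items(): print(k,np.round(v,3))
for n in ["scene","top","wrist"]:
    c=eyes.read_camera(n)
    cv2.imwrite(f"pics/{n}0.png",c["image"][:,:,::-1])
    print(n,{k:(np.round(v,3).tolist() if k!="image" else None) for k,v in c.items()})
E
```

```text
t 0.0
joints [ 1.094  0.492  1.559  0.     1.092 -0.106]
qvel [ 0.001 -0.     0.     0.001 -0.001  0.   ]
tau [ 3.0000e-03 -6.1264e+01 -2.5819e+01  6.9000e-02  4.8000e-02 -0.0000e+00]
eef_pos [226.432 582.499 404.162]
tcp_rot [-1.683  1.57  -2.053]
ft_force [ 0.193  0.002 -1.569]
moment [0.026 0.022 0.009]
opening 0.997
scene {'image': None, 'fovy': 46.07, 'cx': 251.197, 'cy': 186.608, 'world_from_camera': [[-0.696, -0.529, 0.487, 1263.129], [0.718, -0.525, 0.456, 738.987], [0.015, 0.667, 0.745, 1279.398], [0.0, 0.0, 0.0, 1.0]]}
top {'image': None, 'fovy': 47.923, 'cx': 251.916, 'cy': 195.248, 'world_from_camera': [[-0.027, 0.998, -0.048, 403.655], [-1.0, -0.027, -0.014, -20.866], [-0.015, 0.048, 0.999, 1269.601], [0.0, 0.0, 0.0, 1.0]]}
wrist {'image': None, 'fovy': 68.862, 'cx': 255.976, 'cy': 189.675, 'world_from_camera': [[0.362, -0.896, -0.256, 154.064], [0.932, 0.348, 0.101, 611.704], [-0.001, -0.275, 0.961, 384.283], [0.0, 0.0, 0.0, 1.0]]}
```

View pics/scene0.png

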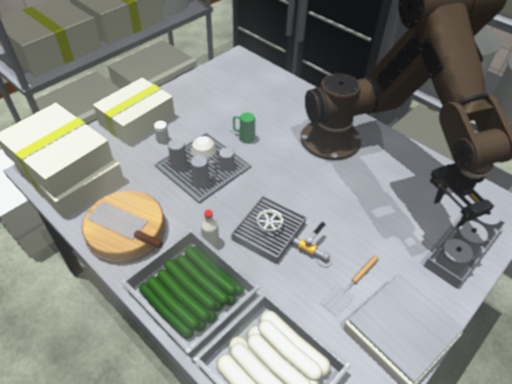

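View pics/top0.png

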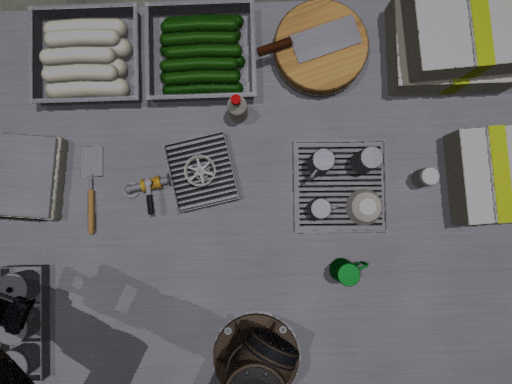

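View pics/wrist0.png

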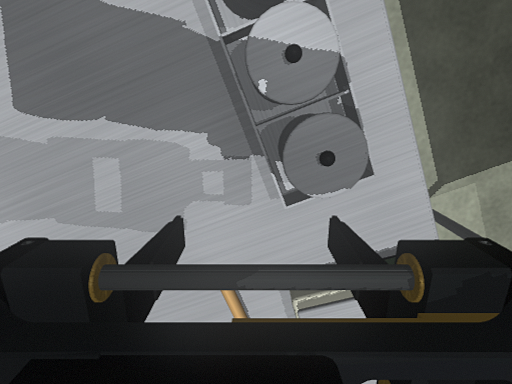

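Run:
```python
import cv2
t=cv2.imread("pics/top0.png");s=cv2.imread("pics/scene0.png")
a=cv2.resize(t[120:250,110:260],None,fx=5,fy=4.6,interpolation=cv2.INTER_CUBIC)
cv2.imwrite("pics/za.png",cv2.resize(t[125:225,115:245],None,fx=6,fy=6,interpolation=2))
cv2.imwrite("pics/zb.png",cv2.resize(t[135:240,285:395],None,fx=5.5,fy=5.5,interpolation=2))
cv2.imwrite("pics/zc.png",cv2.resize(s[120:280,150:340],None,fx=4,fy=3.7*4/3.7*0.9375,interpolation=2))
```

```text
(no output)
```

View pics/za.png

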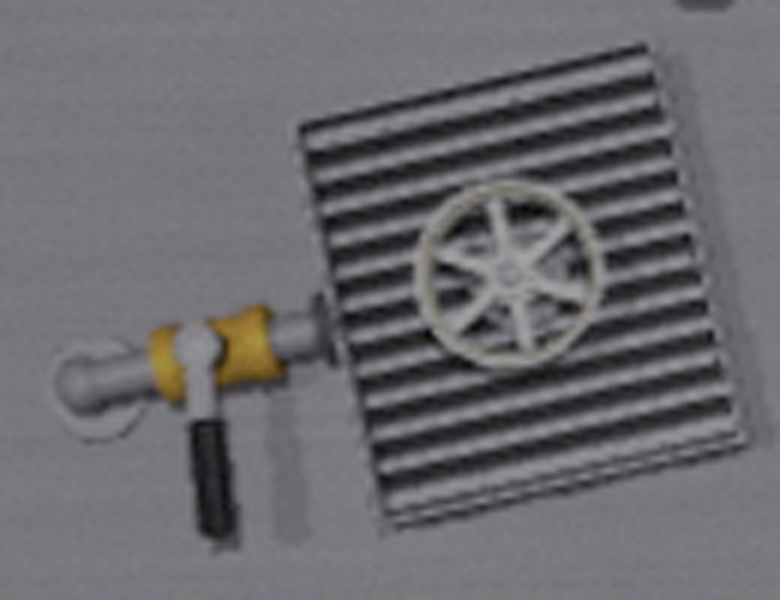

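View pics/zb.png

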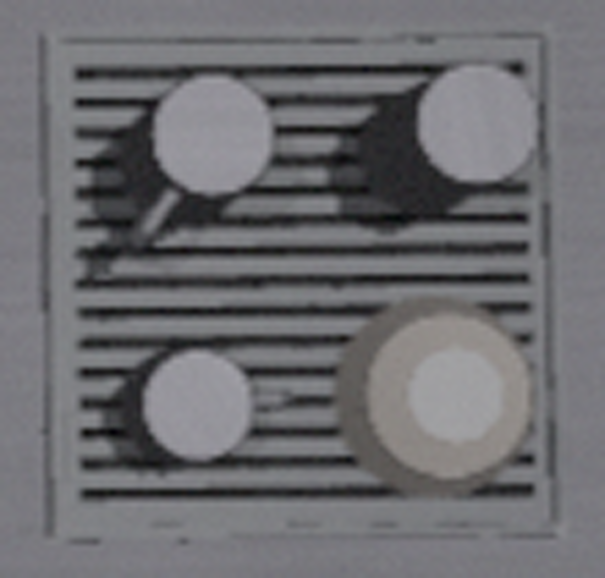

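View pics/zc.png

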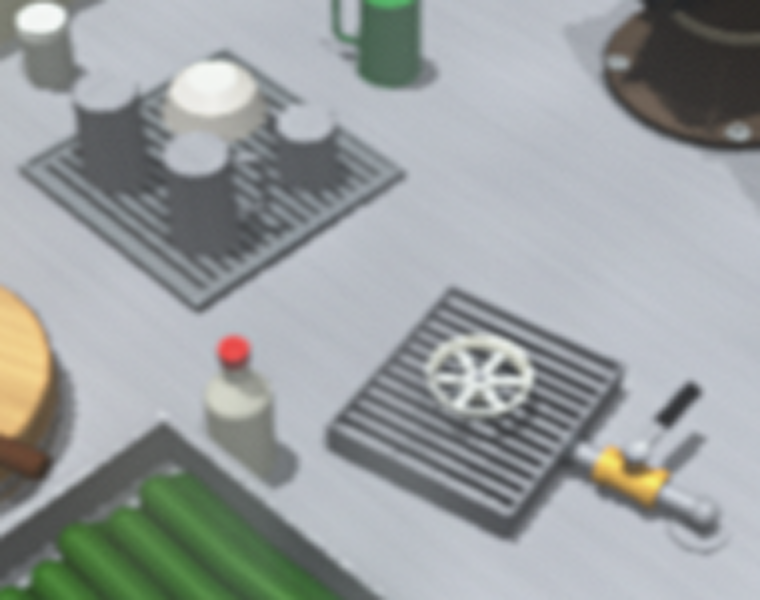

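```bash
cat > h.py <<'E'
from cell import env, eyes
import cv2,numpy as np
def ray(c,u,v):
    im=c["image"];f=im.shape[0]/2/np.tan(np.radians(c["fovy"])/2)
    d=np.array([(u-c["cx"])/f,-(v-c["cy"])/f,-1.]);W=np.array(c["world_from_camera"])
    return W[:3,3],W[:3,:3]@d
def onz(c,u,v,z):
    o,d=ray(c,u,v);return o+d*(z-o[2])/d[2]
def proj(c,p):
    W=np.array(c["world_from_camera"]);q=W[:3,:3].T@(np.array(p,float)-W[:3,3]);f=c["image"].shape[0]/2/np.tan(np.radians(c["fovy"])/2)
    return c["cx"]+f*q[0]/-q[2], c["cy"]-f*q[1]/-q[2]
def tri(a,b):
    (o1,d1),(o2,d2)=a,b
    A=np.c_[d1,-d2];s=np.linalg.lstsq(A,o2-o1,rcond=None)[0]
    p,q=o1+s[0]*d1,o2+s[1]*d2
    return (p+q)/2,np.linalg.norm(p-q)
E
python3 - <<'E'
from h import *
c=eyes.read_camera("top");im=c["image"];hsv=cv2.cvtColor(im,cv2.COLOR_RGB2HSV)
def comps(m,x0,y0,x1,y1,name,z,minA=15):
    k=np.zeros(m.shape,np.uint8);k[y0:y1,x0:x1]=m[y0:y1,x0:x1]
    n,l,st,ce=cv2.connectedComponentsWithStats(k)
    for i in range(1,n):
        if st[i,4]>=minA:
            cn=cv2.findContours((l==i).astype(np.uint8),cv2.RETR_EXTERNAL,cv2.CHAIN_APPROX_NONE)[0][0]
            e=cv2.minAreaRect(cn);cc=cv2.minEnclosingCircle(cn)
            print(name,st[i],"cen",ce[i].round(1),"rect",np.round(e[0],1),np.round(e[1],1),round(e[2],1),"circ",np.round(cc[0],1),round(cc[1],1),"->",onz(c,*ce[i],z).round(1))
V=hsv[...,2];S=hsv[...,1]
print("sample mug top",im[159,324],"mat",im[200,330],"ring",im[157,199],"lever",im[206,150])
comps((V>150).astype(np.uint8),295,140,385,225,"ware",123)
comps((V<60).astype(np.uint8),140,190,160,220,"sleeve",72)
comps(((hsv[...,0]>15)&(hsv[...,0]<35)&(S>60)&(V>140)).astype(np.uint8),165,150,225,200,"ring",71)
comps(((hsv[...,0]>12)&(hsv[...,0]<32)&(S>110)).astype(np.uint8),130,165,175,200,"brass",30)
E
```

```text
sample mug top [151 151 157] mat [120 121 123] ring [115 113 107] lever [45 40 45]
ware [362 147  14  20 150] cen [368.2 157.4] rect [368.  156.9] [19.4 12.3] 84.8 circ [371.5 156.8] 9.9 -> [ 551.6 -316.3  123. ]
ware [314 149  20  20 303] cen [323.4 159. ] rect [323.5 158.5] [19. 19.] 90.0 circ [323.5 158.9] 10.0 -> [ 550.7 -197.4  123. ]
ware [312 199  18  18 255] cen [320.7 207.8] rect [320.5 207.5] [17. 17.] 90.0 circ [320.6 207.9] 9.0 -> [ 421.  -185.9  123. ]
ware [359 198  18  18 236] cen [367.5 206.2] rect [367.8 206.3] [17.  16.3] 45.0 circ [367.7 206.1] 8.9 -> [ 421.8 -309.3  123. ]
sleeve [147 195   7  20 110] cen [149.9 204.4] rect [149.8 204.5] [19.4  5.6] 84.3 circ [149.5 204.5] 9.8 -> [444.2 280.6  72. ]
brass [150 176  13  13 109] cen [155.6 182.7] rect [155.1 182.8] [12.3 11.1] 71.6 circ [155.7 182.7] 7.1 -> [507.8 273.7  30. ]
brass [140 180   6  12  46] cen [142.3 185.6] rect [142.3 185.7] [11.6  3.9] 77.5 circ [143.  185.5] 5.9 -> [500.4 312.3  30. ]
```

Run:
```python
from h import *
c=eyes.read_camera("top");s=eyes.read_camera("scene")
f=lambda x,y:(x/6+115-.42,y/6+125-.42)
print("ring",onz(c,*f(510,275),71).round(1))
print("tray corners z42",[onz(c,*f(*p),42)[:2].round(1).tolist() for p in [(300,125),(645,45),(747,440),(390,525)]])
print("pivot z76",onz(c,*f(198,347),76).round(1),"sleeve end",onz(c,*f(218,537),70).round(1),"start",onz(c,*f(205,422),70).round(1))
print("elbow",onz(c,*f(75,382),30).round(1))
g=lambda x,y:(x/4+150-.4,y/3.75+120-.4)
for n,a,b in [("ring",f(510,275),g(480,372)),("mugbase",(323.5,158.9),g(196,155)),("pivot",f(198,347),g(638,457))]:
    print(n,tri(ray(c,*a),ray(s,*b)))
# handle
h=lambda x,y:(x/5.5+285-.4,y/5.5+135-.4)
print("handle", onz(c,*h(140,235),100).round(1), onz(c,*h(165,200),110).round(1),"c",onz(c,*h(213,133),123).round(1))
for n,p,z in [("short",(198,405),80),("tumbler",(477,123),123),("bowl",(455,393),56)]: print(n,onz(c,*h(*p),z).round(1))
print("bottle", onz(c,237,100,165).round(1), "drainer",[onz(c,*h(*p),13)[:2].round(0).tolist() for p in [(45,35),(545,35),(555,535),(48,540)]])
print("spatula", [onz(c,*p,10)[:2].round(0).tolist() for p in [(91,234),(91,190),(92,147)]])
```

```text
ring [535.2 140.2  71. ]
tray corners z42 [[613.2, 243.2], [646.9, 77.2], [456.6, 33.2], [420.9, 203.7]]
pivot z76 [505.3 285.1  76. ] sleeve end [417.1 278.7  70. ] start [470.7 283.9  70. ]
elbow [493.9 356.6  30. ]
ring (array([534.26408142, 142.14743608,  67.79112511]), np.float64(3.899580086877566))
mugbase (array([ 550.03317596, -196.80009588,  117.15290491]), np.float64(4.718255245618621))
pivot (array([505.45216302, 292.0505523 ,  56.02349443]), np.float64(4.700676285964153))
handle [ 504.7 -163.2  100. ] [ 520.6 -174.7  110. ] c [ 551.2 -197.3  123. ]
short [ 420.5 -191.7   80. ]
tumbler [ 552.4 -324.6  123. ]
bowl [ 423.4 -325.7   56. ]
bottle [705.1  26.8 165. ] drainer [[620.0, -127.0], [612.0, -392.0], [348.0, -386.0], [353.0, -120.0]]
spatula [[364.0, 470.0], [493.0, 469.0], [620.0, 465.0]]
```

```bash
cat >> h.py <<'E'
from scipy.spatial.transform import Rotation as Ro
def Rtool(): return Ro.from_euler('xyz',env.state()["tcp_rot"]).as_matrix()
def go(p,R=None):
    s=env.state();R0=Rtool();d=R0.T@(np.array(p,float)-s["eef_pos"])
    rv=np.zeros(3) if R is None else Ro.from_matrix(R0.T@R).as_rotvec()
    return d.round(1),rv.round(3)
def Rdown(a): # jaw dir y at angle a (rad) , x down
    x=np.array([0,0,-1.]);y=np.array([np.cos(a),np.sin(a),0]);return np.c_[x,y,np.cross(x,y)]
def yang(): R=Rtool();return np.arctan2(R[1,1],R[0,1])
E
python3 - <<'E'
from h import *
print(Rtool().round(3),yang())
w=np.array(eyes.read_camera("wrist")["world_from_camera"]);s=env.state()
print("cam in tool",Rtool().T@(w[:3,3]-s["eef_pos"]),(Rtool().T@w[:3,:3]).round(3))
print(go([430,240,430]))
E
```

```text
[[-0.     0.362  0.932]
 [-0.     0.932 -0.362]
 [-1.    -0.    -0.   ]] 1.2000044488334922
cam in tool [ 20.03795981   1.00806997 -78.03652815] [[ 0.001  0.276 -0.961]
 [ 1.    -0.     0.001]
 [ 0.    -0.961 -0.276]]
(array([ -25.3, -245.5,  313.8]), array([0., 0., 0.]))
```

>>> jog_arm:
  deltas: [-4,-35,45,0,0,0,0,-4,-35,45,0,0,0,0,-4,-35,45,0,0,0,0,-4,-35,45,0,0,0,0,-4,-35,45,0,0,0,0,-4,-35,45,0,0,0,0,-1,-35,45,0,0,0,0,0,0,0,0,0,0,0]

```text
t: 1.35
eef_pos: [436.9, 230.1, 430.4]
tcp_rot: [0.629, 1.568, 0.26]
ft_force: [-0.2, -0.1, -0.5]
opening: 0.213
```

Run:
```python
from h import *
c=eyes.read_camera("wrist");cv2.imwrite("pics/w1.png",c["image"][:,:,::-1])
print(env.state()["eef_pos"])
for n,p in [("ring",[535,140,71]),("pivot",[504,286,76]),("grip",[440,281,74])]: print(n,np.round(proj(c,p),1))
```

```text
[436.16160694 231.33024737 430.34486573]
ring [219.3 262.9]
pivot [315.2 207.7]
grip [294.8 162.3]
```

View pics/w1.png

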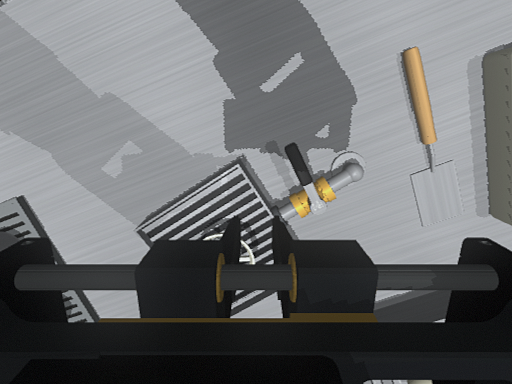

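Run:
```python
from h import *
c=eyes.read_camera("wrist")
for p in [(292,146),(305,182),(299,164),(317,208)]: print(p,onz(c,*p,74).round(1))
print(env.state()["opening"],go([441,246,245]),yang())
```

```text
(292, 146) [419.2 285.6  74. ]
(305, 182) [467.  286.1  74. ]
(299, 164) [442.9 286.4  74. ]
(317, 208) [505.1 289.7  74. ]
0.13144377063582993 (array([185.3,  14.4,  -0. ]), array([0., 0., 0.])) 1.2047936786773012
```

>>> jog_arm:
  deltas: [45,4,0,0,0,0,0,45,4,0,0,0,0,0,45,4,0,0,0,0,0,35,2,0,0,0,0,0,12,0,0,0,0,0,0,0,0,0,0,0,0,0]

```text
t: 2.2
eef_pos: [437.8, 253.2, 244.8]
tcp_rot: [0.877, 1.565, 0.521]
ft_force: [-0.3, 0.9, -0.8]
opening: 0.003
```

Run:
```python
from h import *
s=env.state();print(s["eef_pos"],s["ft_force"],s["opening"])
R=Rtool();prev=s["eef_pos"][:2]
P=np.array([504.,286.5])
for th in np.radians([184,172,160,148,136,124,112,104,100]):
    q=P+65*np.array([np.cos(th),np.sin(th)])+23*np.array([-np.sin(th),np.cos(th)])
    d=R.T@np.r_[q-prev,0];print(round(np.degrees(th)),q.round(1),d.round(1));prev=q
c=eyes.read_camera("wrist");cv2.imwrite("pics/w2.png",c["image"][:,:,::-1])
```

```text
[437.77943273 253.20857853 244.83881596] [-0.33280349  0.93711635 -0.76151624] 0.002614316610580017
184 [440.8 259. ] [0.  6.5 0.8]
172 [436.4 272.8] [ 0.  11.4 -8.9]
160 [435.1 287.1] [ 0.  13.  -6.3]
148 [436.7 301.4] [ 0.1 14.  -3.5]
136 [441.3 315.1] [ 0.1 14.4 -0.5]
124 [448.6 327.5] [ 0.1 14.2  2.5]
112 [458.3 338.2] [ 0.1 13.4  5.4]
104 [466. 344.] [0.1 8.1 5.1]
100 [470.1 346.5] [0.  3.8 3. ]
```

View pics/w2.png

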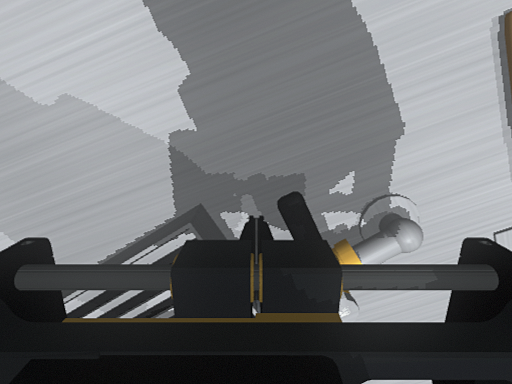

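>>> jog_arm:
  deltas: [0,6,1,0,0,0,0,0,11,-8,0,0,0,0,0,13,-6,0,0,0,0,0,14,-4,0,0,0,0,0,14,-1,0,0,0,0,0,14,2,0,0,0,0]

```text
t: 3.0
eef_pos: [448.4, 331.0, 249.1]
tcp_rot: [0.76, 1.56, 0.404]
ft_force: [-0.9, -2.8, -0.1]
opening: 0.005
```

Run:
```python
from h import *
s=env.state();print(s["eef_pos"],s["ft_force"],s["opening"])
R=Rtool();prev=s["eef_pos"][:2]
P=np.array([504.,286.5])
d=prev-P; r=np.hypot(*d); print("r",r,"theta", np.degrees(np.arctan2(d[1],d[0])-np.arcsin(23/r)))
for th in np.radians([136,124,112,104,100]):
    q=P+65*np.array([np.cos(th),np.sin(th)])+23*np.array([-np.sin(th),np.cos(th)])
    d=R.T@np.r_[q-prev,0];print(round(np.degrees(th)),q.round(1),d.round(1));prev=q
c=eyes.read_camera("wrist");cv2.imwrite("pics/w3.png",c["image"][:,:,::-1])
```

```text
[448.3648145  331.03990109 249.07485894] [-0.9166706  -2.79647845 -0.10074978] 0.005224682513324437
r 71.26764100998483 theta 122.49232848561442
136 [441.3 315.1] [ -0.1 -17.4  -1.1]
124 [448.6 327.5] [ 0.1 14.2  2.5]
112 [458.3 338.2] [ 0.1 13.4  5.4]
104 [466. 344.] [0.1 8.1 5.1]
100 [470.1 346.5] [0.1 3.8 3. ]
```

View pics/w3.png

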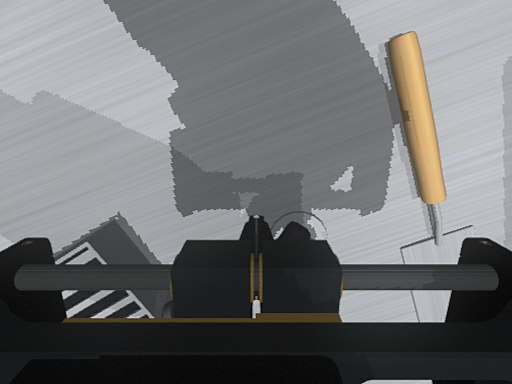

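>>> jog_arm:
  deltas: [2,10,7,0,0,0,0,1,8,5,0,0,0,0]

```text
t: 3.3
eef_pos: [467.5, 345.8, 246.2]
tcp_rot: [0.816, 1.56, 0.46]
ft_force: [-1.5, -2.7, 0.6]
opening: 0.002
```

```bash
cat > lev.py <<'E'
from h import *
s=env.state();print(s["eef_pos"],s["ft_force"],s["opening"])
R=Rtool();prev=s["eef_pos"][:2]
P=np.array([504.,286.5])
d=prev-P; r=np.hypot(*d); print("r",r,"theta", np.degrees(np.arctan2(d[1],d[0])-np.arcsin(23/r)))
for th in np.radians([104,102,100,97]):
    q=P+67*np.array([np.cos(th),np.sin(th)])+23*np.array([-np.sin(th),np.cos(th)])
    d=R.T@np.r_[q-prev,0];print(round(np.degrees(th)),q.round(1),d.round(1))
E
python3 lev.py
```

```text
[467.5157869  345.79438164 246.22505278] [-1.51607484 -2.74355353  0.61324838] 0.0015894156207207691
r 69.61983552947935 theta 102.31328356204789
104 [465.5 345.9] [-0.  -0.6 -2. ]
102 [467.6 347.3] [ 0.   1.4 -0.5]
100 [469.7 348.5] [0.  3.3 1.1]
97 [473.  350.2] [0.1 6.  3.6]
```

>>> jog_arm:
  deltas: [0,2.5,4,0,0,0,0]

```text
t: 3.42
eef_pos: [472.4, 347.0, 245.9]
tcp_rot: [0.869, 1.561, 0.512]
ft_force: [-16.2, 1.3, 4.2]
opening: 0.007
```

```bash
python3 lev.py
python3 - <<'E'
from h import *
c=eyes.read_camera("top");cv2.imwrite("pics/t2.png",cv2.resize(c["image"][125:225,115:245,::-1],None,fx=6,fy=6,interpolation=2))
E
```

```text
[472.3969766  347.04816445 245.92735066] [-16.20088308   1.3143406    4.23646152] 0.007478798561898633
r 68.29957031826709 theta 97.88314348182108
104 [465.5 345.9] [-0.1 -3.4 -6.1]
102 [467.6 347.3] [-0.  -1.5 -4.6]
100 [469.7 348.5] [-0.   0.4 -3. ]
97 [473.  350.2] [ 0.   3.2 -0.5]
```

View pics/t2.png

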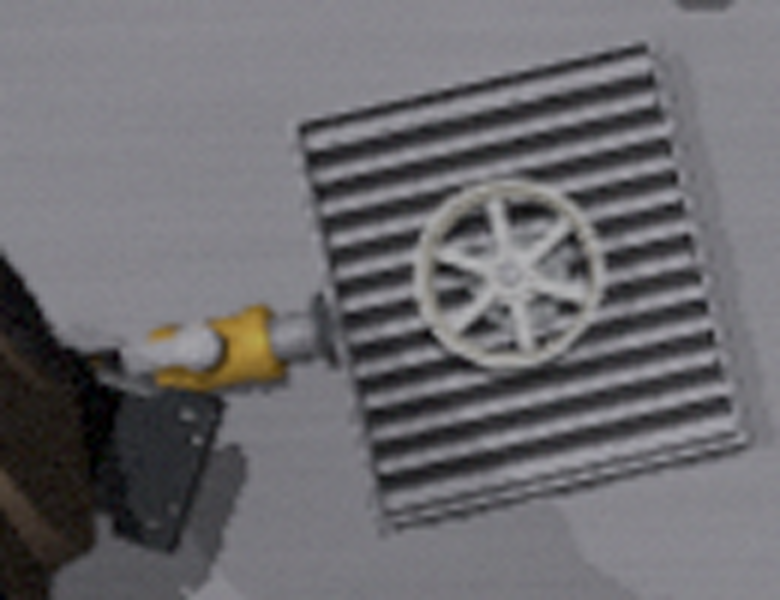

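>>> jog_arm:
  deltas: [0,0,0,0,0,0,0,0,0,0,0,0,0,0,0,-4,-10,0,0,0,0,0,-6,-20,0,0,0,0,-40,-4,-10,0,0,0,0,-60,0,0,0,0,0,1,-60,0,0,0,0,0,1,0,-20,0,0,0,0,1,0,0,0,0,0,0,1]

```text
t: 4.6
eef_pos: [418.8, 327.4, 410.0]
tcp_rot: [0.892, 1.557, 0.535]
ft_force: [0.2, 0.4, 0.9]
opening: 0.369
```

Run:
```python
from h import *
s=env.state();print(s["eef_pos"],s["ft_force"],s["opening"],s["joints"])
for n in ["wrist","top"]:
    c=eyes.read_camera(n);im=c["image"][:,:,::-1]
    if n=="top": im=cv2.resize(im[125:225,115:245],None,fx=6,fy=6,interpolation=2)
    cv2.imwrite(f"pics/{n}4.png",im)
```

```text
[418.75113891 327.41969212 410.02729048] [0.16243403 0.36287746 0.86990143] 0.3694705578617526 [ 5.39319117e-01  3.51203184e-01  1.78285920e+00 -7.53613027e-05
  9.94189492e-01 -6.73786900e-01]
```

View pics/wrist4.png

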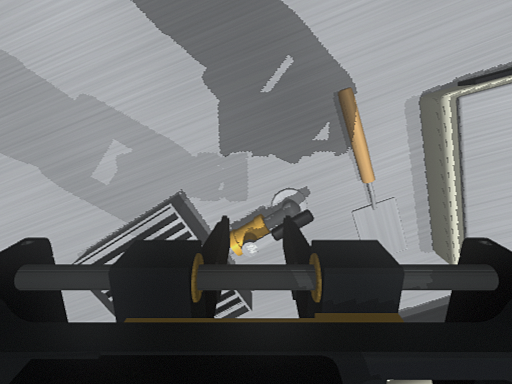

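View pics/top4.png

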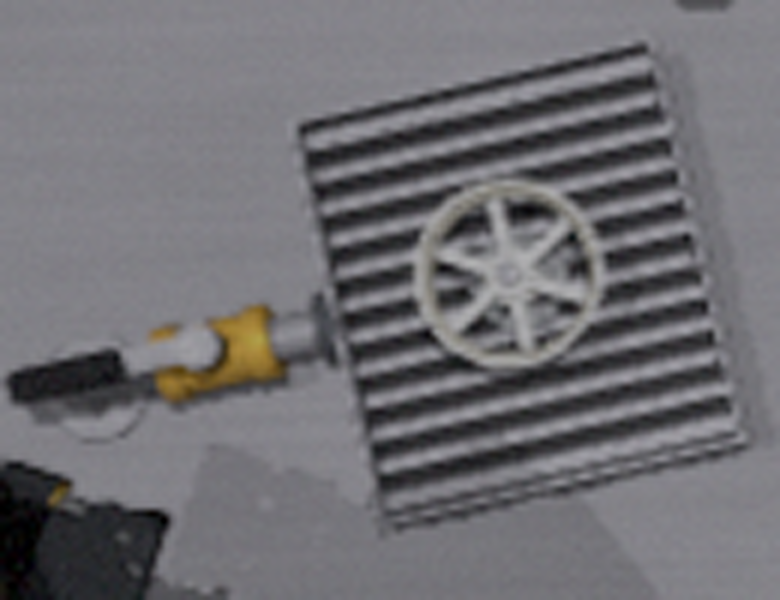

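Run:
```python
from h import *
print(go([572,125,400],Rdown(1.2)),np.linalg.norm([153,202]))
```

```text
(array([  10. , -137.2,  214. ]), array([ 0.013,  0.008, -0.01 ])) 253.40284134160768
```

>>> jog_arm:
  deltas: [2,-27,43,0.013,0.008,-0.01,1,2,-27,43,0,0,0,1,2,-27,43,0,0,0,1,2,-27,43,0,0,0,1,2,-27,43,0,0,0,1,0,0,0,0,0,0,1]

```text
t: 5.45
eef_pos: [578.7, 121.9, 393.5]
tcp_rot: [-2.704, 1.566, -3.071]
ft_force: [-0.9, 0.7, -0.1]
opening: 0.995
```

Run:
```python
from h import *
s=env.state();print(s["eef_pos"],s["tcp_rot"],s["qvel"].round(3) if hasattr(s["qvel"],"round") else s["qvel"])
c=eyes.read_camera("wrist");cv2.imwrite("pics/w5.png",c["image"][:,:,::-1]);np.save("w5.npy",c,allow_pickle=True)
print(proj(c,[535,140,71]))
```

```text
[578.67670984 121.94601762 393.51490258] [-2.70351076  1.56574961 -3.07125896] [ 0.038 -0.002  0.025  0.013  0.001  0.016]
(np.float64(256.88435864896314), np.float64(140.71479821892274))
```

View pics/w5.png

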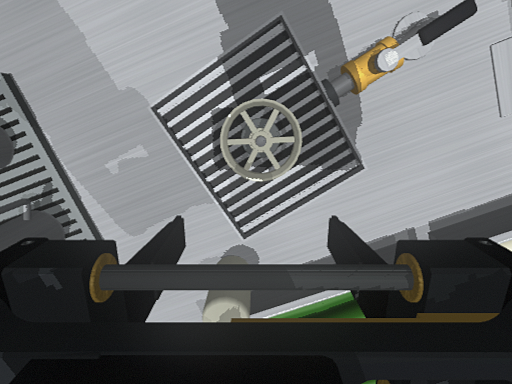

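Run:
```python
from h import *
c=eyes.read_camera("wrist");c=eyes.read_camera("wrist");print(env.state()["eef_pos"])
im=c["image"];hsv=cv2.cvtColor(im,cv2.COLOR_RGB2HSV)
print(im[140,223],im[102,261],im[140,230],hsv[140,223])
m=((im[...,0].astype(int)-im[...,2])>12).astype(np.uint8);m[:,:200]=0;m[:,320:]=0;m[:85]=0;m[195:]=0
n,l,st,ce=cv2.connectedComponentsWithStats(m);i=1+np.argmax(st[1:,4]);print(st[i],ce[i])
cn=max(cv2.findContours((l==i).astype(np.uint8),cv2.RETR_EXTERNAL,cv2.CHAIN_APPROX_NONE)[0],key=len)
e=cv2.fitEllipse(cv2.convexHull(cn));print(e,onz(c,*e[0],71),"diam mm",[a/266*0 for a in e[1]])
o,d=ray(c,*e[0]);f=192/np.tan(np.radians(c["fovy"]/2));print("dia",[a*(o[2]-71)/f for a in e[1]])
h=cv2.HoughCircles
# hub
k=np.zeros_like(m);k[130:152,250:274]=1
cv2.imwrite("pics/m5.png",m*255)
```

```text
[576.63088877 124.6666832  394.3195379 ]
[135 137 125] [180 181 166] [24 26 28] [ 35  22 137]
[226 112  67  59 719] [260.77190542 139.94297636]
((260.27630615234375, 139.42626953125), (60.31806182861328, 68.0009765625), 115.74961853027344) [533.24449215 146.02303811  71.        ] diam mm [0.0, 0.0]
dia [np.float64(65.33259853402659), np.float64(73.65423170099399)]
```

View pics/m5.png

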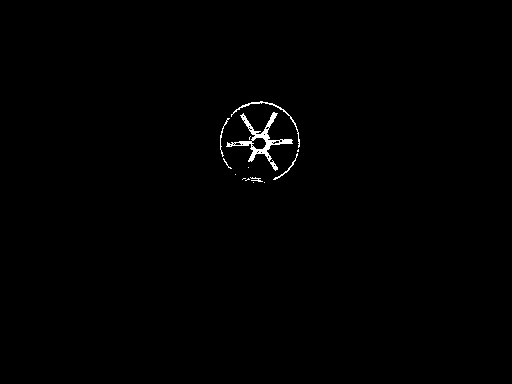

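```bash
cat > ring.py <<'E'
from h import *
p=None
for _ in range(10):
    c=eyes.read_camera("wrist");q=np.array(env.state()["eef_pos"])
    if p is not None and np.linalg.norm(p-q)<0.15: break
    p=q
print("tcp",q)
im=c["image"];u,v=proj(c,[535,141,71]);u,v=int(u),int(v)
m=((im[...,0].astype(int)-im[...,2])>8).astype(np.uint8);k=np.zeros_like(m);cv2.circle(k,(u,v),52,1,-1);m=m*k
m=cv2.medianBlur(m,3)
pts=np.argwhere(m)[:,::-1].astype(np.int32)
h=cv2.convexHull(pts.reshape(-1,1,2));e=cv2.fitEllipseDirect(h);print(e,len(h))
f=192/np.tan(np.radians(c["fovy"]/2));o,_=ray(c,0,0);W=np.array(c["world_from_camera"])
print("centre",onz(c,*e[0],71).round(1))
b=np.array([onz(c,*x,71)[:2] for x in h[:,0,:]+0.0])
cc,r=cv2.minEnclosingCircle(b.astype(np.float32));print("circle",cc,r)
A=np.c_[2*b,np.ones(len(b))];s=np.linalg.lstsq(A,(b**2).sum(1),rcond=None)[0];print("lsq circle",s[:2],np.sqrt(s[2]+s[0]**2+s[1]**2))
cv2.imwrite("pics/mring.png",cv2.resize((m*255)[v-60:v+60,u-60:u+60],None,fx=4,fy=4))
E
python3 ring.py
```

```text
tcp [576.25754868 125.00550405 395.30766073]
((258.5477294921875, 142.04298400878906), (80.9095687866211, 81.42976379394531), 54.02091979980469) 41
centre [535.  144.2  71. ]
circle (536.6116943359375, 143.5883026123047) 43.92166519165039
lsq circle [536.6332954  143.62358688] 43.627932671539064
```

View pics/mring.png

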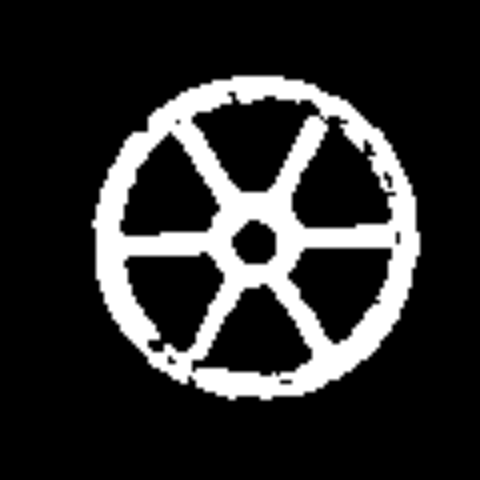

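Run:
```python
from h import *
print(go([591,-216,435],Rdown(1.2)))
```

```text
(array([ -39.7, -313.6,  134.8]), array([ 0.008, -0.003,  0.001]))
```

>>> jog_arm:
  deltas: [-7,-52,22,0.008,-0.003,0,1,-7,-52,22,0,0,0,1,-7,-52,22,0,0,0,1,-7,-52,22,0,0,0,1,-7,-52,22,0,0,0,1,-5,-50,22,0,0,0,1,0,0,0,0,0,0,1,0,0,0,0,0,0,1]

```text
t: 6.85
eef_pos: [588.0, -216.5, 438.4]
tcp_rot: [-0.255, 1.568, -0.618]
ft_force: [-0.4, 0.7, 0.6]
opening: 1.0
```

Run:
```python
from h import *
p=None
for _ in range(10):
    c=eyes.read_camera("wrist");q=np.array(env.state()["eef_pos"])
    if p is not None and np.linalg.norm(p-q)<0.15: break
    p=q
print("tcp",q,Rtool().round(3),yang())
cv2.imwrite("pics/w6.png",c["image"][:,:,::-1]);print(proj(c,[551,-197,123]))
```

```text
tcp [ 588.20653882 -215.78781907  438.47927759] [[ 0.003  0.353  0.935]
 [-0.002  0.935 -0.353]
 [-1.    -0.001  0.003]] 1.209574996843251
(np.float64(259.6393634605272), np.float64(144.67591801889967))
```

View pics/w6.png

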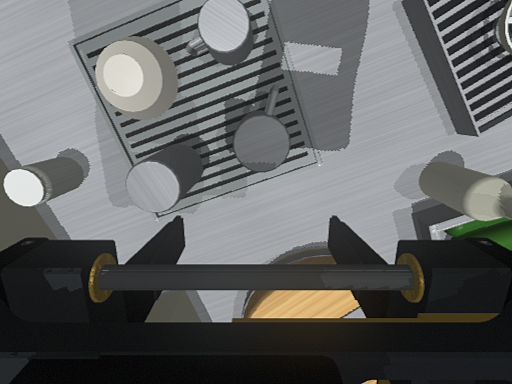

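Run:
```python
from h import *
im=cv2.imread("pics/w6.png")
cv2.imwrite("pics/w6z.png",cv2.resize(im[75:195,200:330],None,fx=5,fy=5,interpolation=2))
```

```text
(no output)
```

View pics/w6z.png

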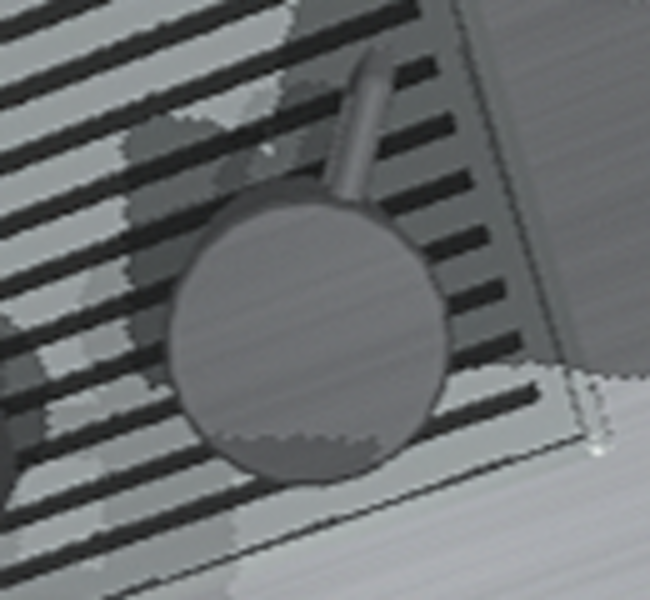

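Run:
```python
from h import *
c=eyes.read_camera("wrist")
m=onz(c,261.6,143.0,123);print(m.round(1))
print(go([m[0],m[1],439],Rdown(1.2)))
```

```text
[ 550.1 -194.5  123. ]
(array([ -0.7,   6.6, -43.2]), array([0.01 , 0.003, 0.001]))
```

>>> jog_arm:
  deltas: [0,5,-43,0.01,0.003,0,1,0,0,0,0,0,0,1,40,0,0,0,0,0,1,0,0,0,0,0,0,1]

```text
t: 7.6
eef_pos: [549.7, -193.2, 398.4]
tcp_rot: [-0.458, 1.568, -0.826]
ft_force: [-0.4, 0.1, 0.3]
opening: 1.0
```

Run:
```python
from h import *
print(env.state()["eef_pos"],go([550.5,-196,254],Rdown(1.2)))
```

```text
[ 549.6659521  -193.15380438  398.41519704] (array([144.4,  -2.2,   1.5]), array([0.003, 0.002, 0.001]))
```

>>> jog_arm:
  deltas: [40,-2,1,0.003,0.002,0,1,40,0,0,0,0,0,1,35,0,0,0,0,0,1,22,0,0,0,0,0,1,0,0,0,0,0,0,1,0,0,0,0,0,0,1]

```text
t: 8.35
eef_pos: [555.8, -196.7, 266.4]
tcp_rot: [-0.162, 1.558, -0.53]
ft_force: [-0.0, -0.2, 0.7]
opening: 1.0
```

Run:
```python
from h import *
print(env.state()["eef_pos"],env.state()["ft_force"],go([550.5,-196,254],Rdown(1.2)))
c=eyes.read_camera("wrist");cv2.imwrite("pics/w7.png",c["image"][:,:,::-1])
```

```text
[ 555.7905101  -196.73633914  266.40704186] [-0.02524355 -0.23847598  0.73260394] (array([12.3, -1.2, -5.4]), array([0.003, 0.013, 0.002]))
```

View pics/w7.png

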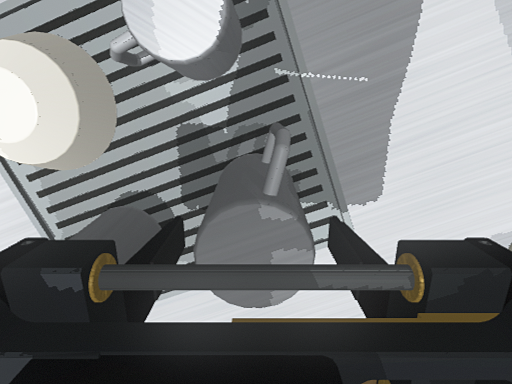

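>>> jog_arm:
  deltas: [8,0,-5,0.003,0.012,0.002,1,4,0,0,0,0,0,1,0,0,0,0,0,0,1]

```text
t: 8.78
eef_pos: [551.0, -194.9, 255.6]
tcp_rot: [-0.069, 1.568, -0.44]
ft_force: [0.8, 1.0, 0.1]
opening: 1.002
```

Run:
```python
from h import *
print(env.state()["eef_pos"],env.state()["ft_force"],go([550.2,-194.7,254],Rdown(1.2)))
```

```text
[ 551.03679182 -194.88554423  255.62158928] [0.81823562 0.99967607 0.11421476] (array([ 1.6, -0.1, -0.9]), array([-0.001,  0.003,  0.   ]))
```

Aligned; close the gripper.

>>> jog_arm:
  deltas: [1,0,-1,0,0.003,0,0,0,0,0,0,0,0,0,0,0,0,0,0,0,0,0,0,0,0,0,0,0,0,0,0,0,0,0,0,0,0,0,0,0,0,0,0,0,0,0,0,0,0]

```text
t: 9.65
eef_pos: [550.2, -194.7, 254.8]
tcp_rot: [-0.753, 1.57, -1.124]
ft_force: [0.6, -0.5, -0.1]
opening: 0.673
```

Run:
```python
from h import *
s=env.state();print(s["eef_pos"],s["ft_force"],s["moment"],s["opening"],s["opening"]*95,go([550.2,-194.7,254],Rdown(1.2)))
c=eyes.read_camera("wrist");cv2.imwrite("pics/w8.png",c["image"][:,:,::-1])
```

```text
[ 550.15492838 -194.69611294  254.77851455] [ 0.59610527 -0.51779513 -0.10389849] [-0.06323938  0.00207387  0.00470237] 0.6727028277796192 63.90676863906383 (array([0.8, 0. , 0. ]), array([-0.001,  0.   ,  0.   ]))
```

View pics/w8.png

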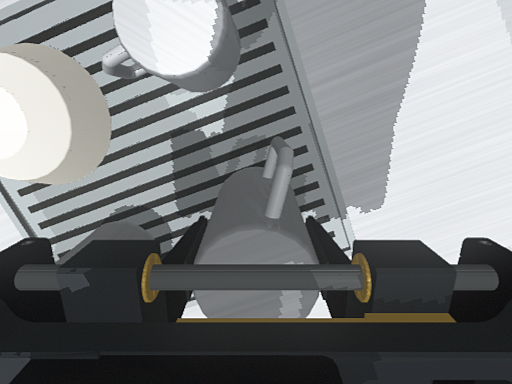

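>>> jog_arm:
  deltas: [-15,0,0,0,0,0,0,-35,0,0,0,0,0,0,-40,0,0,0,0,0,0,-30,0,0,0,0,0,0,0,0,0,0,0,0,0,0,0,0,0,0,0,0]

```text
t: 10.45
eef_pos: [549.4, -194.1, 380.4]
tcp_rot: [3.115, 1.57, 2.744]
ft_force: [0.2, -0.2, -1.6]
opening: 0.674
```

Run:
```python
from h import *
s=env.state();print(s["eef_pos"],s["ft_force"],s["moment"],s["opening"],go([536.4,143,375],Rdown(1.2)))
c=eyes.read_camera("wrist");cv2.imwrite("pics/w9.png",c["image"][:,:,::-1])
c=eyes.read_camera("scene");cv2.imwrite("pics/s9.png",c["image"][:,:,::-1])
```

```text
[ 549.42075537 -194.06367176  380.40258175] [ 0.22436001 -0.19284919 -1.57597247] [ 0.00401659  0.00917597 -0.01506052] 0.6739805846926044 (array([   5.6,  309.4, -134.4]), array([-0.001, -0.001, -0.   ]))
```

View pics/w9.png

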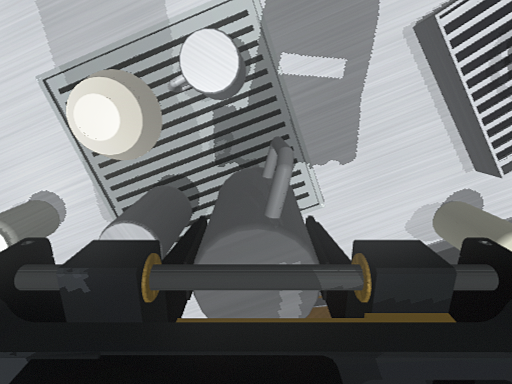

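View pics/s9.png

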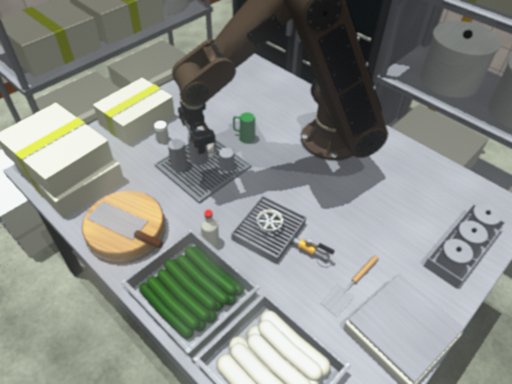

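>>> jog_arm:
  deltas: [1,30,-13,0,0,0,0,1,40,-17,0,0,0,0,1,45,-20,0,0,0,0,1,45,-20,0,0,0,0,1,45,-20,0,0,0,0,0,45,-20,0,0,0,0,0,35,-15,0,0,0,0,0,15,-7,0,0,0,0,0,0,0,0,0,0,0,0,0,0,0,0,0,0]

```text
t: 11.8
eef_pos: [535.5, 141.3, 365.2]
tcp_rot: [-2.856, 1.553, 3.053]
ft_force: [-0.1, -0.6, -1.9]
opening: 0.676
```

```bash
cat > chk.py <<'E'
from h import *
import sys
s=env.state();print(s["t"],"tcp",s["eef_pos"],"mouth z",s["eef_pos"][2]-246.8,"F",np.round(s["ft_force"],2),np.round(s["moment"],2),s["opening"],go([536.4,143,325],Rdown(1.2)))
E
python3 chk.py
```

```text
11.8 tcp [535.50076071 141.25873431 365.17547341] mouth z 118.37547341469923 F [-0.09 -0.64 -1.91] [-0.05  0.01  0.  ] 0.6758570180082293 (array([40.2,  2.2,  0.9]), array([-0.003, -0.017,  0.005]))
```

Correct the tilt and centring, and come down to about 8 mm above the lip.

>>> jog_arm:
  deltas: [15,2,1,-0.003,-0.017,0.005,0,15,0,0,0,0,0,0,8,0,0,0,0,0,0,0,0,0,0,0,0,0,0,0,0,0,0,0,0]

```text
t: 12.42
eef_pos: [537.7, 139.1, 325.7]
tcp_rot: [-2.361, 1.57, -2.737]
ft_force: [0.4, -0.2, -2.6]
opening: 0.67
```

```bash
python3 chk.py
python3 - <<'E'
from h import *
for n in ["wrist","scene","top"]:
    c=eyes.read_camera(n);im=c["image"][:,:,::-1]
    if n=="scene": im=cv2.resize(im[170:280,215:345],None,fx=5.5,fy=5.4,interpolation=2)
    cv2.imwrite(f"pics/{n}10.png",im)
E
```

```text
12.425 tcp [537.6828607  139.07392087 325.68636541] mouth z 78.88636540594933 F [ 0.44 -0.25 -2.58] [-0.02 -0.06  0.02] 0.6698131085419428 (array([ 0.7,  3.2, -2.6]), array([-0.005, -0.001,  0.001]))
```

View pics/wrist10.png

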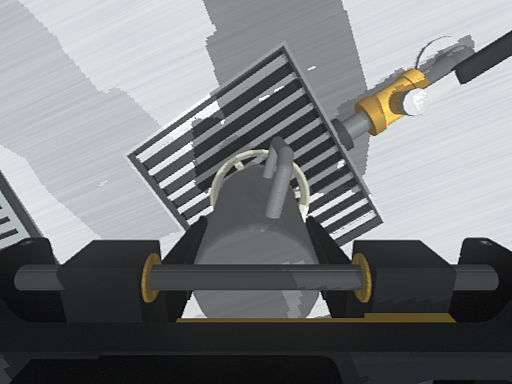

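View pics/scene10.png

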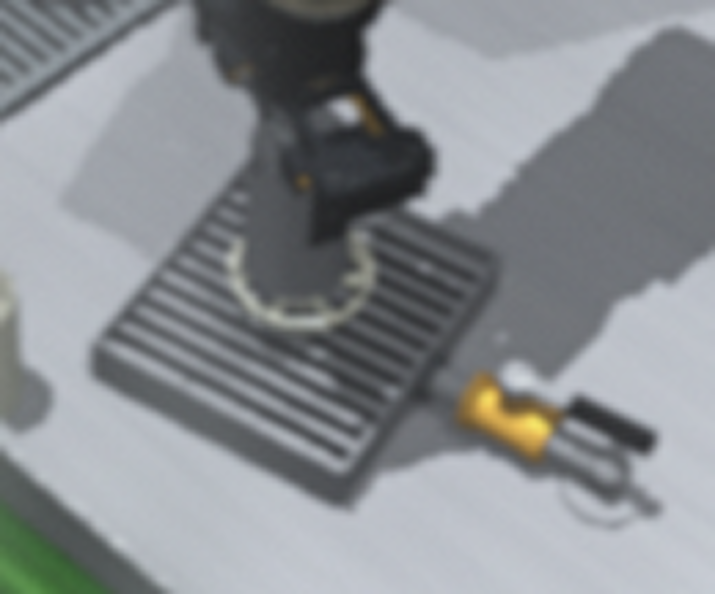

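>>> jog_arm:
  deltas: [0,3,-2.5,-0.005,-0.001,0,0,0,0,0,0,0,0,0]

```text
t: 12.82
eef_pos: [536.2, 143.4, 326.3]
tcp_rot: [-0.002, 1.569, -0.372]
ft_force: [-0.4, 0.3, -2.0]
opening: 0.672
```

```bash
python3 chk.py
python3 - <<'E'
from h import *
c=eyes.read_camera("wrist");im=c["image"][:,:,::-1]
cv2.imwrite(f"pics/w11.png",cv2.resize(im[120:260,180:340],None,fx=4.5,fy=4.2,interpolation=2))
E
```

```text
12.825 tcp [536.24820025 143.35809881 326.29567436] mouth z 79.49567435521254 F [-0.39  0.3  -2.01] [-0.06  0.02 -0.05] 0.6721649237992955 (array([ 1.3, -0.3,  0.3]), array([0.001, 0.001, 0.   ]))
```

View pics/w11.png

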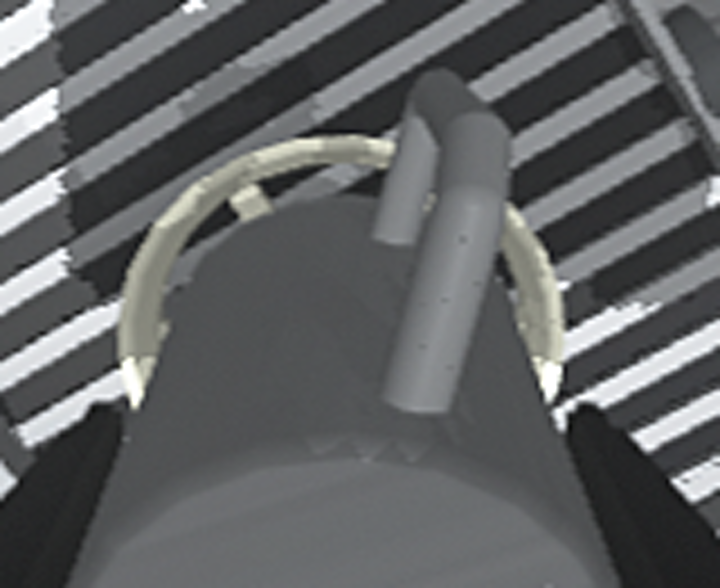

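Run:
```python
from h import *
c=eyes.read_camera("wrist");R=Rtool();p=np.array(env.state()["eef_pos"])
for n,u,v,z in [("mug far",255.2,166.0,79.5),("ring far",256.2,152.2,71)]:
    print(n,(R.T@(onz(c,u,v,z)-p)).round(1))
```

```text
mug far [246.7   0.3 -33.3]
ring far [255.2   1.2 -43.5]
```

>>> jog_arm:
  deltas: [6,0,0,0,0,0,0,6,0,0,0,0,0,0,0,0,0,0,0,0,0]

```text
t: 13.3
eef_pos: [536.3, 143.1, 313.1]
tcp_rot: [-0.313, 1.57, -0.683]
ft_force: [0.1, -1.4, -2.2]
opening: 0.673
```

```bash
python3 chk.py
```

```text
13.3 tcp [536.26225624 143.12355347 313.13877055] mouth z 66.33877054866878 F [ 0.14 -1.45 -2.24] [-0.02  0.01 -0.04] 0.672711573816126 (array([-11.9,  -0.1,   0.2]), array([0.001, 0.001, 0.   ]))
```

>>> jog_arm:
  deltas: [3,0,0,0,0,0,0,2,0,0,0,0,0,0]

```text
t: 13.55
eef_pos: [536.5, 143.1, 308.1]
tcp_rot: [-0.118, 1.569, -0.488]
ft_force: [-1.3, -0.7, 3.3]
opening: 0.675
```

```bash
python3 chk.py
```

```text
13.55 tcp [536.45392184 143.07500083 308.10418997] mouth z 61.30418997370282 F [-1.34 -0.67  3.33] [-0.24  0.28  0.04] 0.6750966616892007 (array([-16.9,  -0.1,   0. ]), array([0.001, 0.002, 0.   ]))
```

>>> jog_arm:
  deltas: [1,0,0,0,0,0,0,3,0,0,0,0,0,0,4,0,0,0,0,0,0,4,0,0,0,0,0,0]

```text
t: 14.05
eef_pos: [536.3, 143.0, 297.4]
tcp_rot: [0.157, 1.568, -0.213]
ft_force: [-3.2, -2.0, 10.1]
opening: 0.674
```

```bash
python3 chk.py
```

```text
14.05 tcp [536.29345793 142.98392131 297.42873926] mouth z 50.62873925545176 F [-3.15 -1.97 10.13] [-0.29  0.57 -0.01] 0.6739183052734016 (array([-27.6,   0.1,   0.2]), array([ 0.001,  0.003, -0.   ]))
```

>>> jog_arm:
  deltas: [3,0,0,0,0,0,0]

```text
t: 14.18
eef_pos: [536.4, 142.9, 296.1]
tcp_rot: [0.231, 1.566, -0.138]
ft_force: [-9.6, -3.7, 41.7]
opening: 0.674
```

```bash
python3 chk.py;  python3 - <<'E'
from h import *
for n in ["wrist","scene"]:
    c=eyes.read_camera(n);im=c["image"][:,:,::-1]
    im=cv2.resize(im[170:280,215:345],None,fx=5.5,fy=5.4,interpolation=2) if n=="scene" else cv2.resize(im[120:330,140:380],None,fx=3.2,fy=2.8,interpolation=2)
    cv2.imwrite(f"pics/{n}12.png",im)
E
python3 chk.py
```

```text
14.175 tcp [536.43088611 142.94899962 296.11277216] mouth z 49.312772161271596 F [-9.56 -3.72 41.73] [-0.98  1.96 -0.07] 0.67389531517102 (array([-28.9,   0.1,   0.1]), array([ 0.001,  0.005, -0.001]))
14.275 tcp [536.28059948 142.93907824 296.30085765] mouth z 49.50085765466196 F [-6.66 -2.94 24.25] [-0.69  1.37  0.02] 0.6732167882194903 (array([-28.7,   0.1,   0.2]), array([ 0.001,  0.005, -0.001]))
```

View pics/wrist12.png

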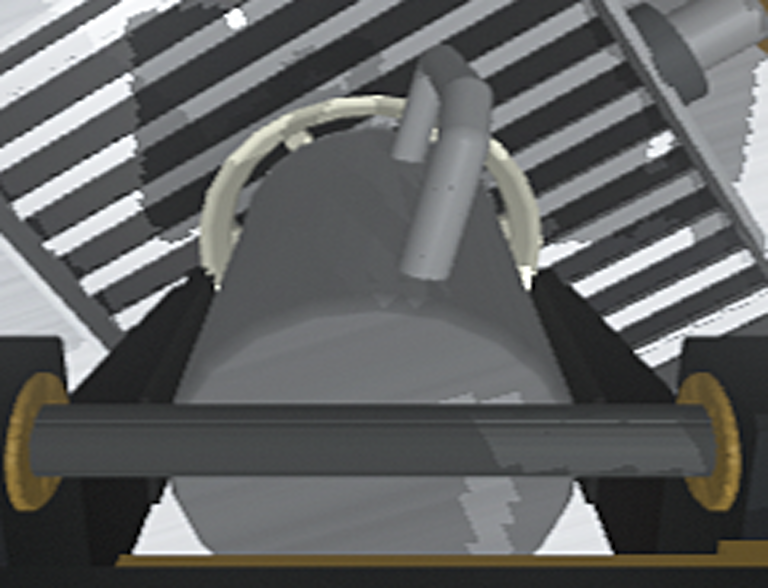

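View pics/scene12.png

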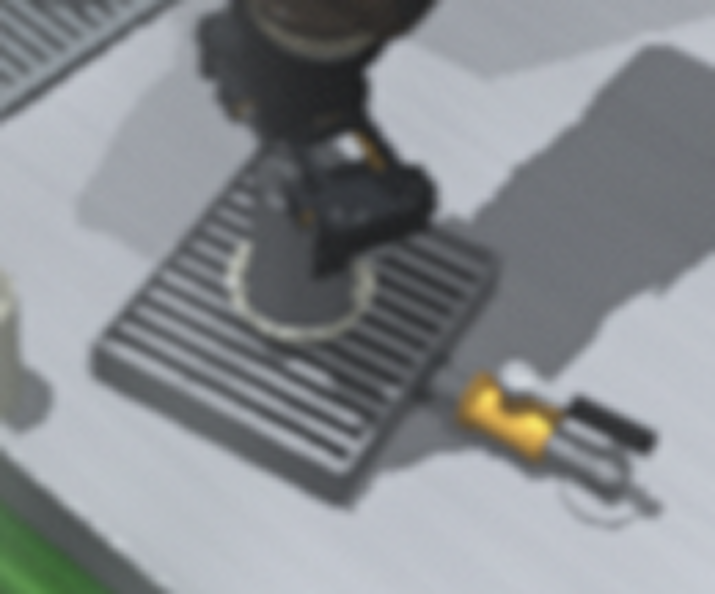

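```bash
for i in 1 2 3 4; do python3 - <<'E'
from h import *
for _ in range(3): eyes.read_camera("top")
s=env.state();print(s["t"],s["eef_pos"].round(2) if hasattr(s["eef_pos"],"round") else s["eef_pos"],np.round(s["ft_force"],1),np.round(s["moment"],2),np.abs(s["qvel"]).max())
E
done
python3 - <<'E'
from h import *
c=eyes.read_camera("top");cv2.imwrite("pics/t13.png",c["image"][:,:,::-1])
E
```

```text
14.425 [536.24 142.94 296.34] [-7.4 -2.8 24. ] [-0.67  1.37 -0.01] 0.001673028449187081
14.575 [536.24 142.96 296.32] [-6.2 -2.8 24.5] [-0.65  1.38 -0.02] 0.0014185189160524003
14.725 [536.24 142.96 296.34] [-6.3 -0.9 24.3] [-0.63  1.38 -0.03] 0.0017316941810240475
14.875 [536.23 142.97 296.34] [-7.5 -2.9 24.4] [-0.67  1.37 -0.04] 0.0019603035264652907
```

View pics/t13.png

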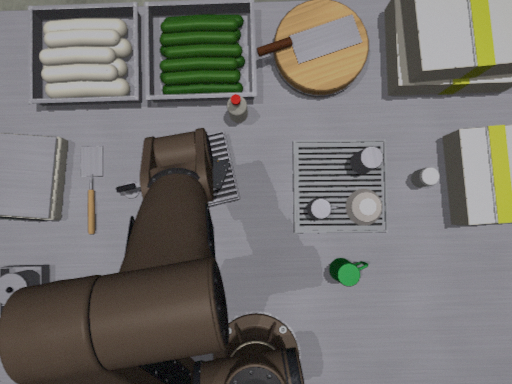

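Run:
```python
from h import *
print(env.job_done());s=env.state();print(s["t"],s["eef_pos"],s["ft_force"])
```

```text
the job is handed in; nothing more can be done
None
the job is handed in; nothing more can be done
```

I turned the water on, put the tall mug in the rinser ring and pressed it down to its stop. I handed the job in at about 15 s with the mug still held; no verdict is reported.

- **Valve:** I pushed the lever round with closed fingers until the force jumped to 16 N at the stop. In the top view afterwards it points about 102° in the world frame, in line with the pipe to within about 1°.
- **Grip:** The jaws closed on the mug at 63.9 mm, where about 64.4 mm was expected. The lift reading and the wrist picture both showed it held, with no slip.
- **In the ring:** Before lowering, the wrist view put the mug's mouth within about 1 mm of the ring's centre. Contact came with the mouth at about 61 mm (62 mm expected). At the end the mouth is at about 49.5 mm, so the ring is on its 12 mm stop.
- **Holding:** The push was steady at about 24 N down over the last 0.6 s, with the arm still and its tilt about 0.005 rad. The peak vertical reading was 42 N, when the ring hit its stop; the wrist limit is 120 N.
- **Other things:** In the last top view the other ware, bottle, tin and spatula looked unmoved. I did not measure them.

**What disagreed:**
- The top and wrist cameras differed by about 3 mm in y on both the ring and the mug. I went mainly by the wrist camera, which agreed with the picture of the mug between the fingers.
- About 7 N of sideways force remains in the final press. I left it.

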